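# Set out the reagents on the staging board

### The arm

A 6-joint arm with a two-finger parallel gripper is mounted at the origin on a cart in front of the work surface, level with it; the furniture and walls round the work are solid. World frame = base frame: x ahead of the robot, y to its left, z up, the work surface at z = 0. Lengths are in mm, angles in rad, forces in N, time in s.
With the tool pointing down it reaches from about 225 to 725 mm from the base axis. Payload 3.1 kg.
Tool frame: the origin (TCP) lies at the very end of the fingers, on their centre line; the grasp point (between the pads) lies 19 mm behind it; z points along the fingers, y is the line along which they close (so a half turn about z gives the same grasp; the last joint's range is limited). The gripper opens to 85 mm and grips with 20 to 120 N. Pads are 22 mm wide; open, the fingers measure 114 mm over their backs; the gripper's body (76 mm by 85 mm) begins 54 mm behind the grasp point. The pads swing forward as they close: fully open they stand 13 mm farther back than shut.
Start: joints at [1.207, 0.048, 0.099, 1.622, 0, 1.443], TCP at [122.659, 510.463, 231.312] pointing down, gripper open.
Joint ranges: [-2.91, 2.91], [-0.99, 1.94], [-1.21, 1.42], [-2.12, 2.29], [-1.49, 1.47], [-3.14, 3.14]. Speed limits (rad/s): [2.79, 2.79, 3.14, 3.14, 3.14, 3.14].

### API

Orientations are given as a unit quaternion [x, y, z, w].
In Python, from cell import monitor, cams, r, spotter gives the robot as it stands.
- The arm moves only by the tool move_arm, never from a script. Its argument "moves" is one flat list of numbers, 7 for each row, row after row: the shift along the world's x, y, z each as a share of 0.8 m, from -1 to 1, then the turn, a rotation vector about the world's x, y, z each as a share of 360 degrees, from -1 to 1, then the finger opening in mm, from 0 to 85.4. A call has 1 to 12 rows; each row shifts and turns the commanded pose from where the row before left it; what a row does not reach is not made up. A row lasts 1/12 s, in which the tool goes at most 41.7 mm and 7.16 degrees, less where a joint would pass 70% of its speed; a pose out of reach is approached as far as the arm can. A call with a number of a shift or a turn outside -1 to 1 is refused whole. A call with a gripper value outside its range is refused whole. The fingers move at their own pace and stop on an object; the grip force is fixed at half the most. Time passes only in rows, so rows that do not move let the fingers close. It gives the time, the measured TCP pose, the force, the opening and the grip force at its end, in the units of the state.
- monitor.get_obs(): the state, without advancing time (a new reading comes with each control period).
- cams.snapshot(name): name is "scene" or "top" or "wrist"; returns the picture (400x640x3 uint8, red, green, blue); there is no depth.
- cams.calibration(name): a dict with "fx", "fy", "cx", "cy" (pixels), "position" and "attitude" of the camera in the world; the wrist camera has in their place "tool_from_camera" (4x4, takes a point from camera to tool coordinates, whose origin is the TCP and whose axes are the flange's). Camera axes: x right, y down, z forward; pixel columns grow to the right and rows downward; lengths in mm; the calibration is good to about 2 mm. A picture is of the moment at which its call begins: read the wrist's pose just before it. calibration takes no time and is no camera call.
- r.finish_job(): hands the job in; it is judged then, once.
Trained networks look in the newest picture that a camera, given by its name, has taken for a name from the list of things; names that differ only in an ending like _2 or _b are one class to them, and where a whole thing is asked for, a point or a joint stands for the part that bears it (a point fixed in the world has none). Each returns a list of dicts, best first, with "confidence" (0 to 1); they miss things now and then, are a little off and sometimes report something else, mostly with a low value. They report only what shows in the picture. A call takes as long as a camera call. They do not tell look-alikes from the thing itself.
- spotter.search_frame(camera, thing): "extent" ([left, top, right, bottom] in pixels, round what is visible of it).
- spotter.masks_of(camera, thing): "region" (400x640 bool, what is visible of it) and "extent" ([left, top, right, bottom] in pixels, round what is visible of it).
- spotter.landmark_of(camera, thing): "uv" ([column, row] in pixels: a listed point, or the origin of a listed thing).
The state is a dict: "time_s": time; "joints": joint angles; "joint_vel": joint speeds; "tau": joint torques, N m; "eef_pos": TCP position; "orientation": TCP orientation; "force": force on the tool from outside, world axes, zero at the start; "wrist_torque": the same for the moment, N m; "gripper_width": opening from 0.0 (shut) to 1.0 (fully open); "finger_force": force on a finger pad.
Only numpy, scipy, OpenCV 4.12 (cv2) and the standard library are available. Lean on these libraries where they do the work, as an engineer would, in place of code of your own. Each camera call takes 0.05 s, during which the arm holds its last target. There are 200 camera calls.

### The job

Set out the kit on the blue staging board, each thing centred on its ring: in the row of three, the blue-capped bottle at the end beside the yellow flow meter, the red-capped bottle at the end beside the open dish, and the brown bottle between them. Put the round tin on the ring behind the brown bottle and lay the roll of tape centrally on top of the tin. Keep the bottles upright all the time, leave the brass tee and the memory stick where they lie, and let go of everything.

Things in the scene. Friction and masses are not known exactly. Their poses are not given: they have to be found in the camera images.
- bottle_amber_c (a point): brown reagent bottle with a black screw cap, loose, upright: body 63 mm diameter, 125 mm tall in all; the cap is the top 20 mm, 32 mm diameter, fixed to the bottle and strong enough to lift it by; the shoulder slopes out below the cap. Origin of this point: on its axis, half-way up; z runs up the axis.
- bottle_buffer_c (a point): white reagent bottle with a BLUE screw cap, loose, upright: body 58 mm diameter, 130 mm tall in all; the cap is the top 20 mm, 30 mm diameter, fixed to the bottle and strong enough to lift it by; the shoulder slopes out below the cap. Origin of this point: on its axis, half-way up; z runs up the axis.
- bottle_white_c (a point): white reagent bottle with a RED screw cap, loose, upright: body 56 mm diameter, 140 mm tall in all; the cap is the top 20 mm, 28 mm diameter, fixed to the bottle and strong enough to lift it by; the shoulder slopes out below the cap. Origin of this point: on its axis, half-way up; z runs up the axis.
- septa_tin_c (a point): low round white-grey tin with a red disc on its lid, loose: 65 mm diameter, 26 mm tall, flat lid. Origin of this point: on its axis, half-way up; z runs up the axis.
- ptfe_tape_c (a point): small white roll of thread-seal tape with a blue core, loose, lying flat: 56 mm diameter, 14 mm tall; the hole in the roll cannot be gripped. Origin of this point: on its axis, half-way up; z runs up the axis.
- board: blue T-shaped board, 6 mm thick, fixed on the bench. Row (84 mm along x, 250 along y) with three flat white rings (72 mm diameter, cross at the centre) at x = 0, y = +80, 0, -80 mm; a tab with a fourth ring at x = +75, y = 0, behind the middle one. Origin: underside, below the middle ring of the row; x points away from the robot (within 0.2 rad), y along the row, z up.
- flow_meter: yellow hand-held flow meter with a black dial, fixed on the bench beside one end of the board's row (at its +y or its -y end: it varies), 133 x 62 x 35 mm with its length roughly along x. Origin: centre of its underside.
- petri_dish: open grey-white plastic dish, fixed on the bench beside the other end of the row, 87 mm diameter, 14 mm tall. Origin: centre of its underside.
- tee_2_c (a point): bystander: brass tube tee, 67 x 40 x 19 mm, lying loose at the left of the work. Point at its centre, half-way up.
- usb_stick_c (a point): bystander: red memory stick with a metal plug, 53 x 18 x 8 mm, lying loose at the right of the work. Point at its centre, half-way up.
There are look-alikes about, which are no part of the job. There is more than one size of the part that bears bottle_amber_c; the job needs the largest. Leave any green look-alike of the part that bears bottle_white_c alone.

How it is judged (in metres and radians):
At the end, for the whole second after the job is handed in: Bottles and tin on their rings (blue cap by the meter, red cap by the dish, brown between, tin behind the brown), within 12 mm along each board axis; tape within 12 mm of the tin's centre, flat on it; all upright within 0.12 rad, within 6 mm of resting height, at rest (x of bottle_amber_c in the frame of board between -0.012 and 0.012 m and y of bottle_amber_c in the frame of board between -0.012 and 0.012 m and x of septa_tin_c in the frame of board between 0.063 and 0.087 m and y of septa_tin_c in the frame of board between -0.012 and 0.012 m and ((y of flow_meter in the frame of board above 0 m and x of bottle_buffer_c in the frame of board between -0.012 and 0.012 m and y of bottle_buffer_c in the frame of board between 0.068 and 0.092 m and x of bottle_white_c in the frame of board between -0.012 and 0.012 m and y of bottle_white_c in the frame of board between -0.092 and -0.068 m) or (y of flow_meter in the frame of board below 0 m and x of bottle_buffer_c in the frame of board between -0.012 and 0.012 m and y of bottle_buffer_c in the frame of board between -0.092 and -0.068 m and x of bottle_white_c in the frame of board between -0.012 and 0.012 m and y of bottle_white_c in the frame of board between 0.068 and 0.092 m)) and horizontal distance between ptfe_tape_c and septa_tin_c below 0.012 m and height (world z) of bottle_amber_c between 0.0625 and 0.0745 m and angle between each of bottle_amber_c, bottle_buffer_c, bottle_white_c, septa_tin_c, ptfe_tape_c's own z axis and vertical below 0.12 rad and height (world z) of bottle_buffer_c between 0.065 and 0.077 m and height (world z) of bottle_white_c between 0.07 and 0.082 m and height (world z) of septa_tin_c between 0.013 and 0.025 m and height (world z) of ptfe_tape_c between 0.033 and 0.045 m and linear speed of each of bottle_amber, bottle_buffer, bottle_white, septa_tin, ptfe_tape below 0.02 m/s); the robot touches nothing.
It fails at once if a bottle is tipped by more than 0.5 rad (angle between any of bottle_amber_c, bottle_buffer_c, bottle_white_c's own z axis and vertical above 0.5 rad).
It fails at once if the brass tee or the memory stick is moved by more than 20 mm (distance of any of tee_2_c, usb_stick_c from where it was at the start of the episode above 0.02 m).
It also fails if it takes over 128 s, if anything falls off the work surface, if the arm or the gripper's body presses on something with over 40 N, if the wrist force passes 120 N, or if a joint passes its speed limit or range.

## Working session

There is one attempt and no reset: what is moved stays moved. The work goes in short steps, Python scripts to look and compute and a tool call to move; the robot and the scene stay as the last step left them, time stands still between calls to the robot, and variables do not carry over. Pictures are saved under pics/ and viewed, at most 14 in all, crops included, and the job is handed in when it is done.

Besides the shell and the picture viewer there is one more tool, called as name(argument=value, ...) on one line, values as JSON. move_arm: Moves the arm, as the interface text tells. Its arguments: {"type":"object","properties":{"moves":{"type":"array","items":{"type":"number"}}},"required":["moves"]}

```bash
mkdir -p pics
cat > h.py <<'E'
import numpy as np, cv2
from scipy.spatial.transform import Rotation as R
from cell import monitor, cams, r, spotter
def snap(n,f=None):
    im=cams.snapshot(n)
    if f: cv2.imwrite('pics/'+f,im[:,:,::-1])
    return im
def pose(n):
    c=cams.calibration(n)
    if 'position' in c: 
        a=np.array(c['attitude'],float)
        Rm=a if a.shape==(3,3) else R.from_quat(a).as_matrix()
        return c,Rm,np.array(c['position'],float)
    s=monitor.get_obs(); T=np.array(c['tool_from_camera'])
    Rt=R.from_quat(s['orientation']).as_matrix()
    return c,Rt@T[:3,:3],Rt@T[:3,3]+np.array(s['eef_pos'])
def ray(n,uv,z):
    c,Rm,p=pose(n); d=Rm@np.array([(uv[0]-c['cx'])/c['fx'],(uv[1]-c['cy'])/c['fy'],1])
    return p+d*(z-p[2])/d[2]
def proj(n,P):
    c,Rm,p=pose(n); q=Rm.T@(np.array(P)-p); return np.array([c['fx']*q[0]/q[2]+c['cx'],c['fy']*q[1]/q[2]+c['cy']])
E
python3 - <<'E'
from h import *
s=monitor.get_obs();print(s)
for n in ['top','scene']:
    print(n,cams.calibration(n)); snap(n,n+'0.png')
Z=dict(bottle_amber_c=62,bottle_buffer_c=65,bottle_white_c=70,septa_tin_c=13,ptfe_tape_c=7,board=0,flow_meter=0,petri_dish=0,tee_2_c=9,usb_stick_c=4)
for n in ['top','scene']:
  for t,z in Z.items():
    print(n,t,[(np.round(d['uv']),round(d['confidence'],2),np.round(ray(n,d['uv'],z)[:2])) for d in spotter.landmark_of(n,t)])
E
```

```text
{'time_s': 0.0, 'joints': array([ 1.20720654e+00,  4.87666660e-02,  9.75933542e-02,  1.62195669e+00,
       -6.63595964e-05,  1.44299112e+00]), 'joint_vel': array([ 0.00044154,  0.0003959 , -0.00070256,  0.00225948,  0.00170446,
       -0.00048726]), 'tau': array([ 1.92211119e-03, -3.38778126e+01,  3.20016325e+01,  2.03685486e-02,
       -1.05204310e-05,  3.46875723e-06]), 'eef_pos': array([122.46505639, 509.90439635, 230.1065958 ]), 'orientation': array([ 1.17619269e-01,  9.93058077e-01, -1.13986616e-03, -2.51630195e-04]), 'force': array([ 0.26263879, -0.84507933, -0.35686335]), 'wrist_torque': array([ 0.01229096, -0.00169634,  0.0200877 ]), 'finger_force': 0.0, 'gripper_width': 1.0028496026633043}
top {'fx': 421.88388329017886, 'fy': 421.88388329017886, 'cx': 322.7952832646008, 'cy': 200.70251149327643, 'position': array([ 350.07955558,  -30.15052154, 1398.24244473]), 'attitude': array([ 0.70604829, -0.70601426,  0.03898836, -0.0389819 ])}
scene {'fx': 408.38946138697463, 'fy': 408.38946138697463, 'cx': 319.9355874304814, 'cy': 204.0817125057533, 'position': array([-294.85486088, -
[... 1435 characters left out ...]
(array([208., 197.]), 0.66, array([367., 249.]))]
scene bottle_white_c [(array([248., 200.]), 0.79, array([422., 133.])), (array([249., 169.]), 0.63, array([600., 326.]))]
scene septa_tin_c [(array([282., 230.]), 0.64, array([426.,  -2.]))]
scene ptfe_tape_c [(array([418., 252.]), 0.56, array([ 568., -351.])), (array([354., 276.]), 0.55, array([ 377., -283.]))]
scene board [(array([312., 217.]), 0.73, array([559.,   2.]))]
scene flow_meter [(array([372., 228.]), 0.95, array([ 617., -180.]))]
scene petri_dish [(array([270., 196.]), 0.51, array([592., 216.]))]
scene tee_2_c [(array([221., 193.]), 0.52, array([487., 352.]))]
scene usb_stick_c [(array([416., 250.]), 0.58, array([ 579., -342.]))]
```

Run:
```python
import cv2
a=cv2.imread('pics/top0.png')[120:300,180:480]; cv2.imwrite('pics/t1.png',cv2.resize(a,(800,480),interpolation=2))
b=cv2.imread('pics/scene0.png')[120:345,150:450]; cv2.imwrite('pics/s1.png',cv2.resize(b,(800,600),interpolation=2))
```

```text
(no output)
```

View pics/t1.png

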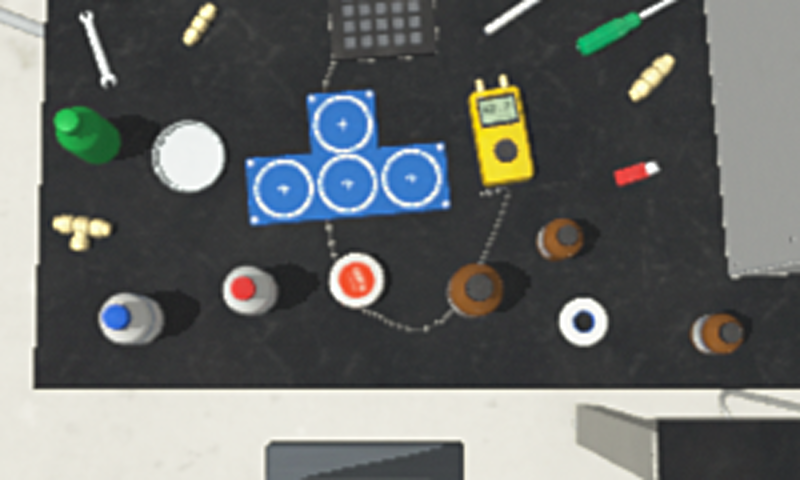

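View pics/s1.png

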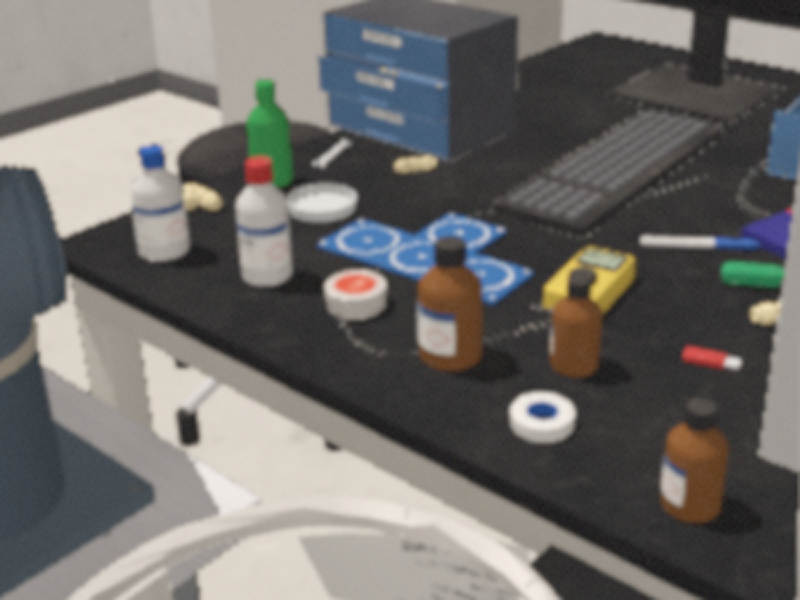

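```bash
cat >> h.py <<'E'
def blobs(n,im,lo,hi,z,amin):
    hsv=cv2.cvtColor(im,cv2.COLOR_RGB2HSV); m=cv2.inRange(hsv,lo,hi)
    k,l,st,ce=cv2.connectedComponentsWithStats(m)
    return [(st[i][:5].tolist(),np.round(ce[i],1).tolist(),np.round(ray(n,ce[i],z)[:2],1).tolist()) for i in range(1,k) if st[i][4]>=amin]
E
python3 - <<'E'
from h import *
im=cv2.imread('pics/top0.png')[:,:,::-1].copy()
hsv=cv2.cvtColor(im,cv2.COLOR_RGB2HSV)
m=cv2.inRange(hsv,(98,120,90),(118,255,255)); m[:, :250]=0;m[:,360:]=0; m[:145]=0; m[215:]=0
ys,xs=np.nonzero(m); hull=cv2.convexHull(np.c_[xs,ys].astype(np.float32))
P=np.array([ray('top',p[0],6)[:2] for p in hull],np.float32)
# fit T-shape by template: rasterise
from scipy.optimize import minimize
c=cv2.approxPolyDP(hull,2,True)[:,0]; print([np.round(ray('top',p,6)[:2]).tolist() for p in c], len(xs))
g=np.array([[ray('top',(u,v),6)[:2] for u in range(250,360)] for v in range(145,215)])
full=cv2.morphologyEx(m,cv2.MORPH_CLOSE,np.ones((9,9)))[145:215,250:360]>0
def sd(q,cx,hx,hy): return np.maximum(abs(q[...,0]-cx)-hx, abs(q[...,1])-hy)
def cost(x):
    ct,s=np.cos(x[2]),np.sin(x[2]); d=g-x[:2]; q=np.stack([ct*d[...,0]+s*d[...,1],-s*d[...,0]+ct*d[...,1]],-1)
    T=np.minimum(sd(q,0,42,125),sd(q,77,42,42)); return ((1/(1+np.exp(T/1.5))-full)**2).sum()
best=min((minimize(cost,[550,5,a],method='Nelder-Mead',options=dict(initial_simplex=[[550,5,a],[565,5,a],[550,20,a],[550,5,a+.1]])) for a in(-.1,0.,.1)),key=lambda o:o.fun); print(best.x,best.fun)
print('blue',blobs('top',im,(105,150,80),(125,255,255),120,8))
print('red',blobs('top',im,(0,150,120),(8,255,255),130,8))
print('redtin',blobs('top',im,(0,150,120),(8,255,255),26,40))
m2=spotter
snap('top')
for t,z in [('septa_tin_c',13),('ptfe_tape_c',7)]:
    M=spotter.masks_of('top',t)[0]; y,x=np.nonzero(M['region']); print(t,ray('top',(x.mean(),y.mean()),z),len(x))
print(cams.calibration('wrist'))
E
```

```text
[[513.0, -111.0], [493.0, 125.0], [503.0, 135.0], [577.0, 139.0], [659.0, 63.0], [662.0, -7.0], [598.0, -108.0]] 1839Traceback (most recent call last):
  File "<stdin>", line 10, in <module>
  File "h.py", line 18, in ray
    c,Rm,p=pose(n); d=Rm@np.array([(uv[0]-c['cx'])/c['fx'],(uv[1]-c['cy'])/c['fy'],1])
           ~~~~^^^
  File "h.py", line 9, in pose
    c=cams.calibration(n)
ValueError: time passes only in moves, steps and waits
```

```bash
sed -i 's/^def pose(n):/import functools\n@functools.lru_cache\ndef pose(n):/' h.py
python3 - <<'E'
from h import *
im=cv2.imread('pics/top0.png')[:,:,::-1].copy()
hsv=cv2.cvtColor(im,cv2.COLOR_RGB2HSV)
m=cv2.inRange(hsv,(98,120,90),(118,255,255)); m[:, :250]=0;m[:,360:]=0; m[:145]=0; m[215:]=0
from scipy.optimize import minimize
g=np.array([[ray('top',(u,v),6)[:2] for u in range(250,360)] for v in range(145,215)])
full=cv2.morphologyEx(m,cv2.MORPH_CLOSE,np.ones((9,9)))[145:215,250:360]>0
def sd(q,cx,hx,hy): return np.maximum(abs(q[...,0]-cx)-hx, abs(q[...,1])-hy)
def cost(x):
    ct,s=np.cos(x[2]),np.sin(x[2]); d=g-x[:2]; q=np.stack([ct*d[...,0]+s*d[...,1],-s*d[...,0]+ct*d[...,1]],-1)
    T=np.minimum(sd(q,0,42,125),sd(q,77,42,42)); return ((1/(1+np.exp(np.clip(T/1.5,-50,50)))-full)**2).sum()
best=min((minimize(cost,[550,5,a],method='Nelder-Mead',options=dict(initial_simplex=[[550,5,a],[565,5,a],[550,20,a],[550,5,a+.1]])) for a in(-.1,0.,.1)),key=lambda o:o.fun); print(best.x,best.fun)
print('blue',blobs('top',im,(105,150,80),(125,255,255),130,8))
print('red',blobs('top',im,(0,150,120),(8,255,255),140,8))
print('redtin',blobs('top',im,(0,150,120),(8,255,255),26,40))
snap('top')
for t,z in [('septa_tin_c',13),('ptfe_tape_c',7)]:
    M=spotter.masks_of('top',t)[0]; y,x=np.nonzero(M['region']); print(t,ray('top',(x.mean(),y.mean()),z),len(x))
print(cams.calibration('wrist'))
E
```

```text
[5.44819408e+02 1.27324496e+01 8.45659294e-02] 73.34487683291957
blue [([395, 79, 16, 5, 19], [401.9, 81.2], [866.0, -277.3]), ([412, 84, 16, 5, 16], [419.5, 85.8], [851.3, -331.7]), ([422, 92, 8, 3, 8], [425.5, 93.0], [827.9, -349.8]), ([383, 109, 13, 9, 43], [389.1, 113.0], [763.9, -235.5]), ([272, 154, 77, 50, 697], [309.7, 184.5], [540.2, 9.5]), ([300, 158, 17, 17, 228], [308.1, 166.1], [596.7, 14.7]), ([326, 178, 17, 18, 231], [334.0, 186.3], [534.6, -64.1]), ([302, 180, 18, 18, 229], [310.0, 188.4], [528.2, 8.6]), ([278, 182, 17, 18, 230], [286.0, 190.3], [522.3, 81.5]), ([219, 235, 10, 8, 63], [223.4, 238.5], [376.6, 267.4]), ([627, 318, 5, 8, 22], [629.3, 321.7], [133.8, -928.6])]
red [([410, 181, 13, 9, 67], [416.0, 185.2], [536.6, -310.9]), ([307, 219, 13, 13, 102], [313.0, 224.8], [417.2, -1.0]), ([267, 224, 9, 8, 53], [270.8, 227.7], [408.5, 124.8]), ([535, 290, 15, 6, 61], [541.6, 292.7], [218.3, -671.3])]
redtin [([410, 181, 13, 9, 67], [416.0, 185.2], [553.5, -336.3]), ([307, 219, 13, 13, 102], [313.0, 224.8], [423.2, 1.6]), ([267, 224, 9, 8, 53], [270.8, 227.7], [413.8, 138.8]), ([535, 290, 15, 6, 61], [541.6, 292.7], [206.4, -729.4])]
septa_tin_c [562.55037681  14.09832998  13.        ] 2387
ptfe_tape_c [ 374.48805812 -275.68854726    7.        ] 206
{'fx': 311.82408667489165, 'fy': 311.82408667489165, 'cx': 318.9393113748233, 'cy': 200.7430376562756, 'tool_from_camera': array([[ 4.93755359e-04, -9.63489235e-01, -2.67746615e-01,
         6.87535686e+01],
       [ 9.99999870e-01,  5.10101992e-04,  8.50623637e-06,
         9.42748343e-01],
       [ 1.28382414e-04, -2.67746584e-01,  9.63489362e-01,
        -1.42483094e+02],
       [ 0.00000000e+00,  0.00000000e+00,  0.00000000e+00,
         1.00000000e+00]])}
```

move_arm(moves=[0.024,-0.0405,0,0,0,0,85,0.024,-0.0405,0,0,0,0,85,0.024,-0.0405,0,0,0,0,85,0.024,-0.0405,0,0,0,0,85,0.024,-0.0405,0,0,0,0,85,0.024,-0.0405,0,0,0,0,85,0.024,-0.0405,0,0,0,0,85,0.024,-0.0405,0,0,0,0,85,0.024,-0.0405,0,0,0,0,85,0.024,-0.0405,0,0,0,0,85,0.024,-0.0405,0,0,0,0,85,0.024,-0.0405,0,0,0,0,85])

```text
time_s: 2.25
eef_pos: [353.7, 119.9, 231.7]
orientation: [0.118, 0.993, 0.0, 0.001]
force: [1.3, 0.1, 0.2]
gripper_width: 0.995
finger_force: 0.0
```

move_arm(moves=[0.024,-0.04,-0.01,0,0,0,85,0.024,-0.04,-0.01,0,0,0,85,0.024,-0.04,-0.01,0,0,0,85,0.014,-0.027,-0.01,0,0,0,85,0,0,0,0,0,0,85,0,0,0,0,0,0,85])

```text
time_s: 2.75
eef_pos: [421.5, 3.2, 198.6]
orientation: [0.119, 0.993, 0.0, -0.001]
force: [-0.5, -0.0, -0.3]
gripper_width: 0.998
finger_force: 0.0
```

Run:
```python
from h import *
im=snap('wrist','w1.png'); c=pose('wrist')
print(monitor.get_obs()['joints'],c[2])
print(blobs('wrist',im,(0,150,100),(8,255,255),26,200))
for d in spotter.landmark_of('wrist','septa_tin_c'): print(d['uv'],d['confidence'],ray('wrist',d['uv'],13))
```

```text
[-1.50264703e-01 -2.26279102e-01 -2.20161663e-01  1.57808903e+00
  5.13533413e-04  8.67783409e-02] [355.02491129  20.97467315 341.749004  ]
[([462, 139, 56, 43, 1840], [490.0, 159.6], [438.5, 179.3]), ([297, 166, 42, 41, 1052], [317.5, 185.7], [423.9, 2.9])]
[317.1, 181.9] 0.68 [422.52919657   2.76168799  13.        ]
[457.1, 151.2] 0.26 [425.01497468 153.13015718  13.        ]
```

View pics/w1.png

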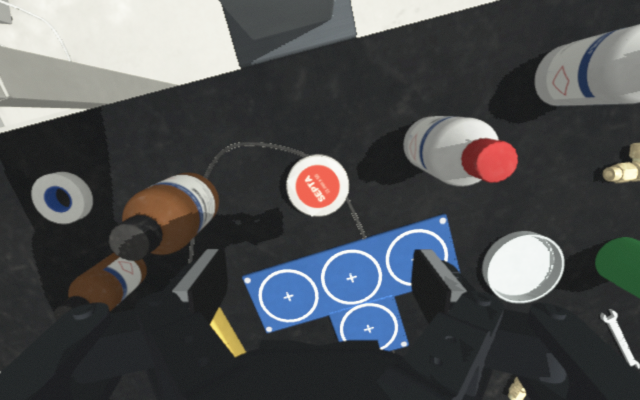

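Run:
```python
from h import *
for uv,z in [((289,297),6),((351,277),6),((417,258),6),((369,327),6),((490,159.6),137),((130,240),125),((63,195),10)]: print(np.round(ray('wrist',uv,z),1))
```

```text
[556.  -64.2   6. ]
[547.   15.1   6. ]
[540.7  95.9   6. ]
[621.   22.7   6. ]
[409.2 124.4 137. ]
[ 410.2 -137.1  125. ]
[ 372.7 -272.    10. ]
```

move_arm(moves=[0.002,0,-0.045,0,0,0,85,0,0,-0.045,0,0,0,85,0,0,-0.045,0,0,0,85,0,0,-0.045,0,0,0,85,0,0,-0.045,0,0,0,85,0,0,-0.019,0,0,0,85,0,0,0,0,0,0,85,0,0,0,0,0,0,40,0,0,0,0,0,0,40,0,0,0,0,0,0,40,0,0,0,0,0,0,40,0,0,0,0,0,0,40])

```text
time_s: 3.85
eef_pos: [426.2, 4.0, 7.1]
orientation: [0.117, 0.993, 0.0, 0.003]
force: [-1.9, 0.7, 7.1]
gripper_width: 0.711
finger_force: 65.6
```

move_arm(moves=[0,0,0.02,0,0,0,40,0,0,0.04,0,0,0,40,0,0,0.03,0,0,0,40,0,0,0,0,0,0,40,0,0,0,0,0,0,40])

```text
time_s: 4.27
eef_pos: [425.7, 3.8, 78.6]
orientation: [0.118, 0.993, -0.0, 0.003]
force: [-0.3, -1.2, -0.7]
gripper_width: 0.712
finger_force: 65.6
```

Run:
```python
from h import *
snap('wrist','w2.png'); print(monitor.get_obs()['eef_pos'],monitor.get_obs()['force'])
```

```text
[424.16849562   3.9777687   76.84995737] [-0.37214104 -0.05786158 -1.38693534]
```

View pics/w2.png

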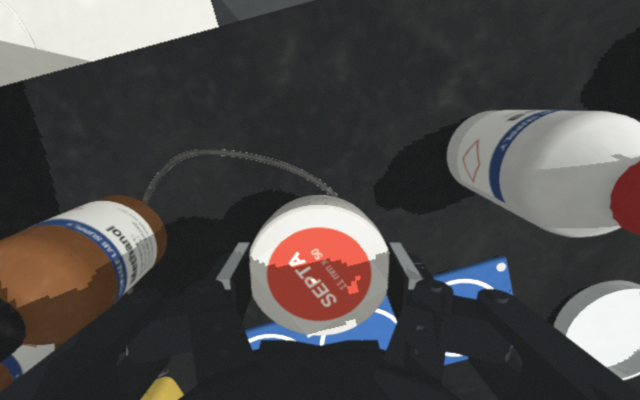

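Run:
```python
from h import *
im=cv2.imread('pics/w2.png')[:,:,::-1].copy()
b=cv2.inRange(cv2.cvtColor(im,cv2.COLOR_RGB2HSV),(0,150,60),(8,255,255)); b[:,600:]=0;b[:,:200]=0
p=np.argwhere(b)[:,::-1].astype(np.int32); (u,rad)=cv2.minEnclosingCircle(p); e=cv2.fitEllipse(cv2.convexHull(p)); print(u,rad,e,ray('wrist',e[0],96),pose('wrist')[2],monitor.get_obs()['eef_pos'])
```

```text
(318.5693054199219, 273.5) 50.98543930053711 ((318.68304443359375, 273.76898193359375), (91.4358901977539, 102.02733612060547), 90.14827728271484) [423.16113458   5.08653242  96.        ] [357.2571727   20.98742644 219.1999299 ] [424.16849562   3.9777687   76.84995737]
```

move_arm(moves=[0.041,0.0032,0,0,0,0,40,0.041,0.0032,0,0,0,0,40,0.041,0.0032,0,0,0,0,40,0.041,0.0032,0,0,0,0,40,0.041,0.0032,0,0,0,0,40,0.041,0.0032,0,0,0,0,40,0,0,-0.02,0,0,0,40,0,0,-0.02,0,0,0,40,0,0,-0.015,0,0,0,40,0,0,0,0,0,0,40,0,0,0,0,0,0,40])

```text
time_s: 5.23
eef_pos: [617.9, 19.6, 29.6]
orientation: [0.118, 0.993, -0.0, -0.003]
force: [0.5, 0.9, -1.5]
gripper_width: 0.715
finger_force: 65.6
```

Run:
```python
from h import *
s=monitor.get_obs(); print(s['eef_pos'],s['force'],s['joints'])
```

```text
[617.89438338  19.58505176  29.64858871] [ 0.48961453  0.88048707 -1.51384293] [-7.67606763e-02  3.40814299e-01  3.24023306e-02  1.26751148e+00
  3.42758118e-05  1.59118218e-01]
```

move_arm(moves=[0.004,0,-0.01,0,0,0,40,0,0,-0.009,0,0,0,40,0,0,0,0,0,0,40,0,0,0,0,0,0,40])

```text
time_s: 5.57
eef_pos: [623.0, 19.4, 16.7]
orientation: [0.118, 0.993, 0.0, -0.0]
force: [0.4, 0.2, -1.4]
gripper_width: 0.71
finger_force: 65.6
```

move_arm(moves=[-0.001,0,-0.003,0,0,0,40,0,0,-0.002,0,0,0,40,0,0,0,0,0,0,40,0,0,0,0,0,0,80,0,0,0,0,0,0,85,0,0,0,0,0,0,85,0,0,0,0,0,0,85,0,0,0.03,0,0,0,85,0,0,0.045,0,0,0,85,0,0,0.045,0,0,0,85,0,0,0.045,0,0,0,85,0,0,0.045,0,0,0,85])

```text
time_s: 6.57
eef_pos: [622.4, 19.4, 182.6]
orientation: [0.118, 0.993, 0.0, 0.0]
force: [0.9, -0.2, 1.0]
gripper_width: 0.994
finger_force: 0.0
```

move_arm(moves=[0,0,0,0,0,0,85,0,0,0,0,0,0,85])

```text
time_s: 6.73
eef_pos: [625.1, 19.2, 185.4]
orientation: [0.118, 0.993, 0.0, 0.004]
force: [-0.6, -0.2, -0.3]
gripper_width: 0.997
finger_force: 0.0
```

Run:
```python
from h import *
im=snap('wrist','w3.png'); s=monitor.get_obs(); print(s['eef_pos'],s['time_s'])
b=cv2.inRange(cv2.cvtColor(im,cv2.COLOR_RGB2HSV),(0,150,60),(8,255,255)); b[:,:200]=0; b[:,440:]=0
p=np.argwhere(b)[:,::-1].astype(np.int32); e=cv2.fitEllipse(cv2.convexHull(p)); print(e,ray('wrist',e[0],32))
```

```text
[623.58433112  19.35610648 182.46511493] 6.7833
((318.12908935546875, 183.59603881835938), (43.74974822998047, 44.757354736328125), 85.8149642944336) [619.78632063  20.50728901  32.        ]
```

View pics/w3.png

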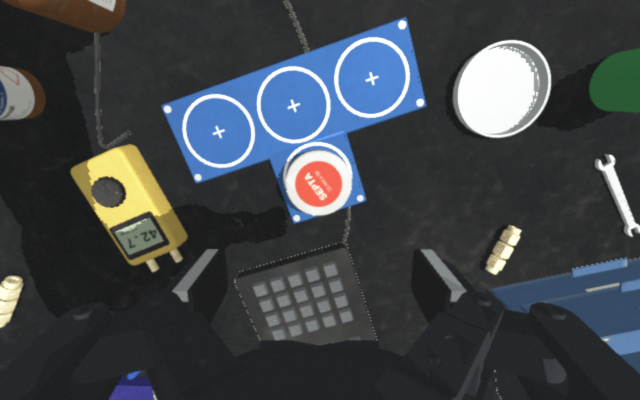

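Run:
```python
from h import *
for uv in [(219,131),(293.5,105.5),(372,78)]: print(np.round(ray('wrist',uv,6),1))
```

```text
[550.1 -64.6   6. ]
[543.8  13.9   6. ]
[537.   93.3   6. ]
```

move_arm(moves=[-0.031,-0.037,0.002,0,0,0,85,-0.031,-0.037,0,0,0,0,85,-0.031,-0.037,0,0,0,0,85,-0.031,-0.037,0,0,0,0,85,-0.031,-0.037,0,0,0,0,85,-0.031,-0.037,0,0,0,0,85,-0.031,-0.037,0,0,0,0,85,-0.031,-0.037,0,0,0,0,85,-0.031,-0.037,0,0,0,0,85,-0.031,-0.037,0,0,0,0,85,0,0,0,0,0,0,85,0,0,0,0,0,0,85])

```text
time_s: 7.78
eef_pos: [372.5, -277.1, 180.3]
orientation: [0.12, 0.993, 0.001, -0.001]
force: [-0.1, 0.0, 1.2]
gripper_width: 0.993
finger_force: 0.0
```

```bash
cat >> h.py <<'E'
def ell(im,lo,hi,z,box):
    b=cv2.inRange(cv2.cvtColor(im,cv2.COLOR_RGB2HSV),lo,hi); k=np.zeros_like(b); l,t,r_,bt=box; k[t:bt,l:r_]=b[t:bt,l:r_]
    n,lab,st,ce=cv2.connectedComponentsWithStats(k); i=1+np.argmax(st[1:,4]); p=np.argwhere(lab==i)[:,::-1].astype(np.int32)
    e=cv2.fitEllipse(cv2.convexHull(p)); print(np.round(e[0],1),np.round(e[1],1),np.round(ray('wrist',e[0],z),1))
E
python3 - <<'E'
from h import *
im=snap('wrist','w4.png'); s=monitor.get_obs(); print(s['eef_pos'],s['time_s'])
ell(im,(0,0,140),(179,70,255),14,(240,100,400,260))
ell(im,(100,100,30),(130,255,255),14,(240,100,400,260))
E
```

```text
[ 373.52174723 -276.17417451  180.59576575] 7.8333
[318.3 185.1] [55.3 55.6] [ 373.9 -275.5   14. ]
[318.4 185.8] [27.3 27.9] [ 374.6 -275.7   14. ]
```

View pics/w4.png

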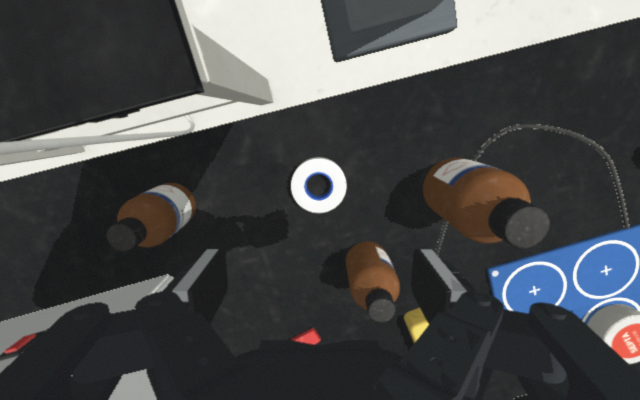

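move_arm(moves=[0,0,-0.045,0,0,0,85,0,0,-0.045,0,0,0,85,0,0,-0.045,0,0,0,85,0,0,-0.045,0,0,0,85,0,0,-0.03,0,0,0,85,0,0,-0.008,0,0,0,85,0,0,0,0,0,0,85,0,0,0,0,0,0,85])

```text
time_s: 8.5
eef_pos: [375.4, -275.9, 8.5]
orientation: [0.117, 0.993, 0.0, 0.0]
force: [0.2, -0.4, -0.3]
gripper_width: 0.992
finger_force: 0.0
```

move_arm(moves=[0,0,0,0,0,0,68,0,0,0,0,0,0,68,0,0,0,0,0,0,68])

```text
time_s: 8.75
eef_pos: [376.1, -277.8, 10.3]
orientation: [0.118, 0.993, -0.001, 0.002]
force: [-1.2, 0.3, -0.7]
gripper_width: 0.798
finger_force: 0.0
```

Run:
```python
from h import *
im=snap('wrist','w5.png'); s=monitor.get_obs(); print(s['eef_pos'],s['force'])
```

```text
[ 375.81493464 -277.670974      9.90816925] [ 0.99468845  0.31963977 -0.20331809]
```

View pics/w5.png

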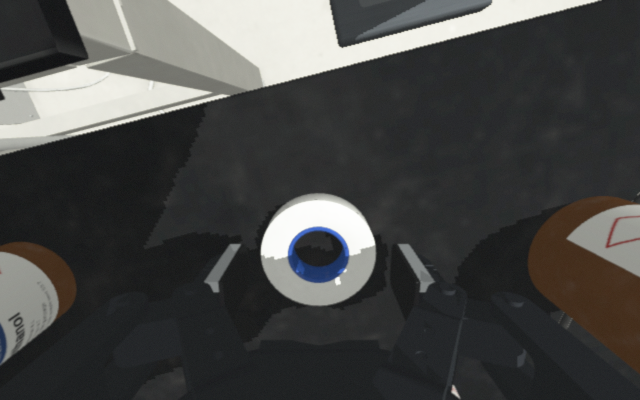

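move_arm(moves=[0,0,-0.008,0,0,0,68,0,0,0,0,0,0,68,0,0,0,0,0,0,68])

```text
time_s: 9.05
eef_pos: [374.2, -276.3, 1.3]
orientation: [0.118, 0.993, 0.0, -0.0]
force: [-0.2, 0.2, -0.2]
gripper_width: 0.791
finger_force: 0.0
```

move_arm(moves=[0,0,0,0,0,0,40,0,0,0,0,0,0,40,0,0,0,0,0,0,40,0,0,0,0,0,0,40])

```text
time_s: 9.38
eef_pos: [374.9, -277.0, 2.3]
orientation: [0.118, 0.993, -0.0, 0.0]
force: [-0.3, -0.9, 3.4]
gripper_width: 0.612
finger_force: 62.9
```

move_arm(moves=[0,0,0.03,0,0,0,40,0,0,0.045,0,0,0,40,0,0,0.045,0,0,0,40,0,0,0.045,0,0,0,40,0,0,0.045,0,0,0,40,0,0,0,0,0,0,40,0,0,0,0,0,0,40])

```text
time_s: 9.97
eef_pos: [376.1, -278.0, 172.5]
orientation: [0.118, 0.993, -0.002, 0.002]
force: [0.1, -0.8, -0.6]
gripper_width: 0.614
finger_force: 63.0
```

move_arm(moves=[0.0306,0.0371,0,0,0,0,40,0.0306,0.0371,0,0,0,0,40,0.0306,0.0371,0,0,0,0,40,0.0306,0.0371,0,0,0,0,40,0.0306,0.0371,0,0,0,0,40,0.0306,0.0371,0,0,0,0,40,0.0306,0.0371,0,0,0,0,40,0.0306,0.0371,0,0,0,0,40,0.0306,0.0371,0,0,0,0,40,0.0306,0.0371,0,0,0,0,40,0,0,0,0,0,0,40,0,0,0,0,0,0,40])

```text
time_s: 10.97
eef_pos: [618.6, 22.2, 165.6]
orientation: [0.116, 0.993, -0.0, -0.003]
force: [-0.2, -1.1, 0.2]
gripper_width: 0.613
finger_force: 63.0
```

Run:
```python
from h import *
im=snap('wrist','w6.png'); s=monitor.get_obs(); print(s['eef_pos'],s['force'],s['gripper_width'])
ell(im,(0,0,100),(179,70,255),s['eef_pos'][2]+12,(240,180,400,340))
ell(im,(100,100,30),(130,255,255),s['eef_pos'][2]+12,(270,200,370,310))
```

```text
[618.20746784  20.94580052 166.50384106] [-1.13426269  0.7319121  -0.95163852] 0.6156871727581152
[317.4 250.8] [118.7 167.2] [609.7  23.2 178.5]
[319.1 265.7] [57.6 63.2] [617.2  22.3 178.5]
```

View pics/w6.png

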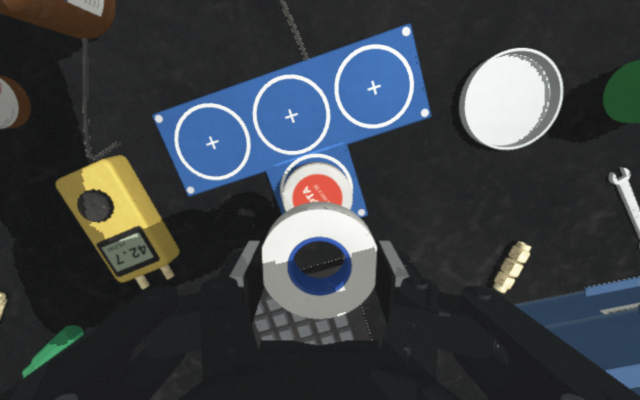

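move_arm(moves=[0.0025,-0.0012,-0.04,0,0,0,40,0,0,-0.04,0,0,0,40,0,0,-0.04,0,0,0,40,0,0,-0.025,0,0,0,40,0,0,-0.015,0,0,0,40,0,0,0,0,0,0,40,0,0,0,0,0,0,40,0,0,0,0,0,0,40])

```text
time_s: 11.68
eef_pos: [622.7, 18.6, 43.8]
orientation: [0.118, 0.993, 0.0, 0.002]
force: [-0.0, 0.8, -0.1]
gripper_width: 0.612
finger_force: 63.0
```

Run:
```python
from h import *
s=monitor.get_obs(); print(s['eef_pos'],s['force'])
```

```text
[622.65390608  18.60045815  43.84463634] [-0.04531499  0.78498787 -0.07912973]
```

move_arm(moves=[-0.001,0.001,-0.005,0,0,0,40,0,0,0,0,0,0,40,0,0,0,0,0,0,40])

```text
time_s: 11.93
eef_pos: [621.4, 20.1, 38.9]
orientation: [0.118, 0.993, 0.0, 0.001]
force: [0.2, -0.1, -0.4]
gripper_width: 0.616
finger_force: 63.0
```

move_arm(moves=[0,0,-0.003,0,0,0,40,0,0,0,0,0,0,40,0,0,0,0,0,0,40])

```text
time_s: 12.18
eef_pos: [620.6, 20.1, 35.2]
orientation: [0.118, 0.993, -0.0, -0.0]
force: [0.7, -0.1, 0.0]
gripper_width: 0.613
finger_force: 63.0
```

move_arm(moves=[0,0,-0.0015,0,0,0,40,0,0,0,0,0,0,40,0,0,0,0,0,0,70,0,0,0,0,0,0,75,0,0,0,0,0,0,80,0,0,0,0,0,0,80,0,0,0.03,0,0,0,80,0,0,0.045,0,0,0,80,0,0,0.045,0,0,0,80,0,0,0.045,0,0,0,80,0,0,0.04,0,0,0,80,0,0,0,0,0,0,80])

```text
time_s: 13.18
eef_pos: [624.5, 19.8, 207.9]
orientation: [0.118, 0.993, 0.0, 0.008]
force: [1.2, -1.1, 1.4]
gripper_width: 0.94
finger_force: 0.0
```

Run:
```python
from h import *
im=snap('wrist','w7.png'); s=monitor.get_obs(); print(s['eef_pos'],s['time_s'])
ell(im,(0,0,140),(179,70,255),46,(240,130,400,260))
ell(im,(100,100,30),(130,255,255),46,(285,160,345,215))
ell(im,(0,150,60),(8,255,255),32,(240,100,400,260))
```

```text
[623.63470023  19.85017355 204.34496812] 13.2333
[317.2 173.2] [65.1 69.8] [612.5  22.   46. ]
[250.3 296.5] [ 61.3 188. ] [729.  -81.8  46. ]
[317.9 176.7] [ 6.3 21.9] [618.8  21.2  32. ]
```

View pics/w7.png

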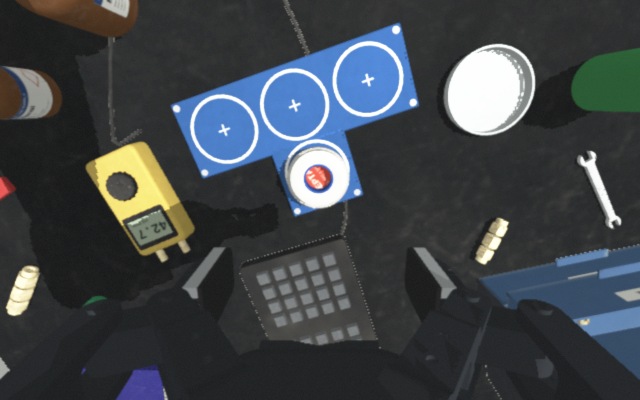

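move_arm(moves=[-0.0266,-0.0198,0,0,0,-0.0199,80,-0.0266,-0.0198,0,0,0,-0.0199,80,-0.0266,-0.0198,0,0,0,-0.0199,80,-0.0266,-0.0198,0,0,0,-0.0199,80,-0.0266,-0.0198,0,0,0,-0.0199,80,-0.0266,-0.0198,0,0,0,-0.0199,80,-0.0266,-0.0198,0,0,0,-0.0199,80,-0.0266,-0.0198,0,0,0,-0.0199,80,-0.0266,-0.0198,0,0,0,-0.0199,80,-0.0266,-0.0198,0,0,0,-0.0199,80,0,0,0,0,0,0,70,0,0,0,0,0,0,70])

```text
time_s: 14.23
eef_pos: [406.8, -138.6, 197.0]
orientation: [0.677, 0.736, 0.0, -0.001]
force: [-0.1, -0.3, -0.2]
gripper_width: 0.821
finger_force: 0.0
```

Run:
```python
from h import *
im=snap('wrist','w8.png'); s=monitor.get_obs(); print(s['eef_pos'],s['orientation'],s['joints'])
for d in spotter.landmark_of('wrist','bottle_amber_c'): print(d['uv'],d['confidence'],ray('wrist',d['uv'],62))
```

```text
[ 407.55128748 -138.22379171  197.21040723] [ 6.76334900e-01  7.36594059e-01  1.65278333e-04 -5.18821092e-04] [-4.83503509e-01 -2.03428703e-01 -2.04982415e-01  1.57016083e+00
  5.85535995e-04  1.00204741e+00]
[372.6, 293.0] 0.87 [ 470.20011122 -237.50839869   62.        ]
```

View pics/w8.png

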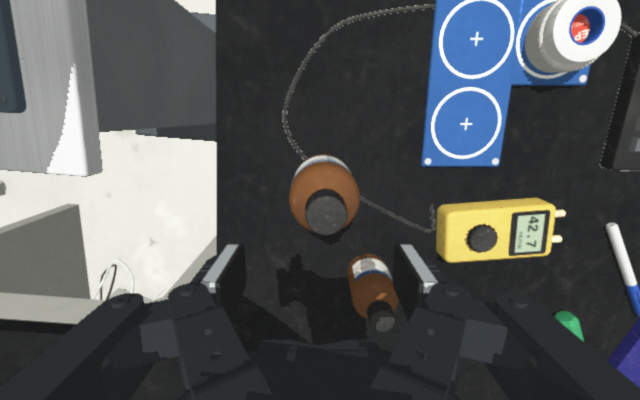

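Run:
```python
from h import *
im=cv2.imread('pics/w8.png')[:,:,::-1].copy()
print(ray('wrist',(325,213),125), im[213,325], im[180,325])
ell(im,(0,0,30),(179,90,110),125,(295,180,355,240))
```

```text
[ 411.66852316 -137.54878961  125.        ] [75 74 72] [144  98  62]
[324.6 230.1] [60.8 81. ] [ 412.6 -150.7  125. ]
```

move_arm(moves=[0.0047,0,-0.03,0,0,0,60,0,0,-0.04,0,0,0,60,0,0,-0.03,0,0,0,60,0,0,-0.0165,0,0,0,60,0,0,0,0,0,0,60,0,0,0,0,0,0,60])

```text
time_s: 14.83
eef_pos: [411.4, -137.3, 103.9]
orientation: [0.676, 0.737, -0.0, -0.001]
force: [-1.6, -0.1, 0.3]
gripper_width: 0.702
finger_force: 0.0
```

Run:
```python
from h import *
im=snap('wrist','w9.png'); s=monitor.get_obs(); print(s['eef_pos'],s['force'])
print(proj('wrist',[411.2,-138,125]),proj('wrist',s['eef_pos']))
```

```text
[ 412.28530475 -137.90536303  105.25732491] [0.55279001 0.34874842 1.27622492]
[317.97435029 277.25835186] [320.25007998 257.33615009]
```

View pics/w9.png

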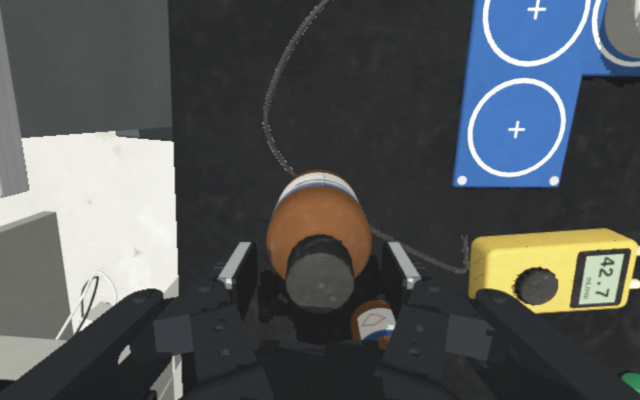

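Cap top is at (320,281), centred between the pads. Close and lift.

move_arm(moves=[0,0,0,0,0,0,15,0,0,0,0,0,0,15,0,0,0,0,0,0,15,0,0,0,0,0,0,15,0,0,0,0,0,0,15,0,0,0,0,0,0,15])

```text
time_s: 15.38
eef_pos: [412.7, -139.1, 106.8]
orientation: [0.676, 0.736, 0.0, 0.002]
force: [-1.1, -0.0, 5.7]
gripper_width: 0.334
finger_force: 59.6
```

move_arm(moves=[0,0,0.02,0,0,0,15,0,0,0.03,0,0,0,15,0,0,0.03,0,0,0,15,0,0,0,0,0,0,15,0,0,0,0,0,0,15])

```text
time_s: 15.8
eef_pos: [412.5, -138.8, 169.9]
orientation: [0.676, 0.736, 0.0, 0.001]
force: [0.5, -0.2, -2.7]
gripper_width: 0.334
finger_force: 59.7
```

Run:
```python
from h import *
im=snap('wrist','w10.png'); s=monitor.get_obs(); print(s['eef_pos'],s['force'],s['gripper_width'])
```

```text
[ 411.59323468 -138.3180629   168.4035001 ] [-0.3095084   0.0356389  -2.34875202] 0.3385220287723117
```

View pics/w10.png

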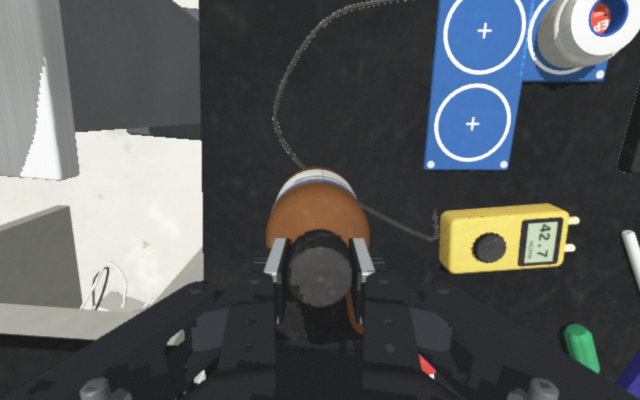

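move_arm(moves=[0.0279,0.0317,0,0,0,0,15,0.0279,0.0317,0,0,0,0,15,0.0279,0.0317,0,0,0,0,15,0.0279,0.0317,0,0,0,0,15,0.0279,0.0317,0,0,0,0,15,0.0279,0.0317,0,0,0,0,15,0,0,0,0,0,0,15,0,0,-0.02,0,0,0,15,0,0,-0.02,0,0,0,15,0,0,-0.015,0,0,0,15,0,0,0,0,0,0,15,0,0,0,0,0,0,15])

```text
time_s: 16.85
eef_pos: [543.6, 13.7, 122.6]
orientation: [0.677, 0.736, -0.001, -0.002]
force: [-0.4, -0.4, -2.3]
gripper_width: 0.339
finger_force: 60.2
```

Run:
```python
from h import *
s=monitor.get_obs(); print(s['eef_pos'],s['force'])
```

```text
[543.58280929  13.70359833 122.58761324] [-0.39939388 -0.4415877  -2.28715863]
```

move_arm(moves=[0.002,0.001,-0.009,0,0,0,15,0,0,0,0,0,0,15,0,0,0,0,0,0,15])

```text
time_s: 17.1
eef_pos: [547.3, 14.5, 118.0]
orientation: [0.677, 0.736, 0.0, 0.0]
force: [-0.3, 0.5, -2.1]
gripper_width: 0.335
finger_force: 60.1
```

move_arm(moves=[0,0,-0.003,0,0,0,15,0,0,0,0,0,0,15,0,0,0,0,0,0,15])

```text
time_s: 17.35
eef_pos: [547.3, 14.6, 115.6]
orientation: [0.676, 0.736, 0.0, 0.0]
force: [-0.3, 0.8, -2.3]
gripper_width: 0.338
finger_force: 60.1
```

move_arm(moves=[-0.001,0,-0.003,0,0,0,15,0,0,0,0,0,0,15,0,0,0,0,0,0,15])

```text
time_s: 17.6
eef_pos: [546.4, 14.6, 113.0]
orientation: [0.676, 0.737, 0.0, 0.0]
force: [0.8, 0.2, -2.5]
gripper_width: 0.336
finger_force: 60.1
```

move_arm(moves=[0,0,-0.002,0,0,0,15,0,0,0,0,0,0,15,0,0,0,0,0,0,15])

```text
time_s: 17.85
eef_pos: [546.6, 14.7, 112.9]
orientation: [0.676, 0.737, 0.0, 0.001]
force: [-2.7, 0.1, 5.8]
gripper_width: 0.336
finger_force: 61.3
```

move_arm(moves=[0,0,0,0,0,0,40,0,0,0,0,0,0,50,0,0,0,0,0,0,55,0,0,0.01,0,0,0,55,0,0,0.03,0,0,0,60,0,0,0.045,0,0,0,60,0,0,0.045,0,0,0,60,0,0,0,0,0,0,60])

```text
time_s: 18.52
eef_pos: [550.1, 14.2, 224.5]
orientation: [0.676, 0.736, 0.004, 0.006]
force: [0.3, 0.2, 1.6]
gripper_width: 0.705
finger_force: 0.0
```

move_arm(moves=[-0.0344,0.0275,0,0,0,0,60,-0.0344,0.0275,0,0,0,0,60,-0.0344,0.0275,0,0,0,0,60,-0.0344,0.0275,0,0,0,0,60,-0.0344,0.0275,0,0,0,0,60,0,0,0,0,0,0,60,0,0,0,0,0,0,60])

```text
time_s: 19.1
eef_pos: [408.1, 125.5, 216.0]
orientation: [0.675, 0.737, 0.001, 0.001]
force: [-0.3, -0.1, -0.0]
gripper_width: 0.701
finger_force: 0.0
```

Run:
```python
from h import *
im=snap('wrist','w11.png'); s=monitor.get_obs(); print(s['eef_pos'],s['orientation'])
ell(im,(0,150,120),(8,255,255),140,(220,120,420,330)); ell(im,(0,150,30),(8,255,255),135,(220,120,420,330))
```

```text
[408.98264725 124.9227504  215.88571084] [6.75910765e-01 7.36982773e-01 6.34230250e-04 7.92110304e-04]
[324.2 208.2] [35.8 40.7] [412.2 127.8 140. ]
[324.2 208.5] [36.  41.3] [412.4 126.  135. ]
```

View pics/w11.png

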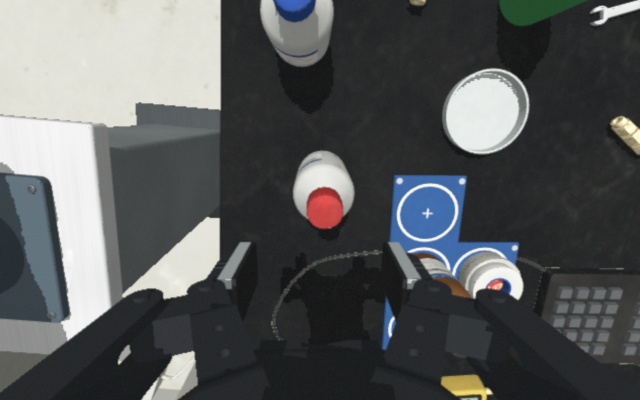

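move_arm(moves=[0.003,0.0013,-0.04,0,0,0,60,0,0,-0.04,0,0,0,60,0,0,-0.025,0,0,0,60,0,0,-0.0155,0,0,0,60,0,0,0,0,0,0,60,0,0,0,0,0,0,60])

```text
time_s: 19.65
eef_pos: [411.4, 124.8, 118.3]
orientation: [0.677, 0.736, -0.001, -0.0]
force: [0.7, -0.9, -1.0]
gripper_width: 0.698
finger_force: 0.0
```

Run:
```python
from h import *
im=snap('wrist','w12.png'); s=monitor.get_obs(); print(s['eef_pos'],s['force'])
ell(im,(0,150,120),(8,255,255),140,(220,180,420,340)); ell(im,(0,150,30),(8,255,255),140,(220,180,420,340))
```

```text
[412.10569787 125.12654139 119.48379688] [ 0.64257762 -0.06120367  0.06435539]
[321.1 267.4] [62.2 74.2] [411.9 130.3 140. ]
[321.2 267.6] [63.6 74.4] [412.  130.2 140. ]
```

move_arm(moves=[0,0.002,0,0,0,0,45,0,0,0,0,0,0,15,0,0,0,0,0,0,15,0,0,0,0,0,0,15,0,0,0,0,0,0,15,0,0,0,0,0,0,15,0,0,0,0,0,0,15])

```text
time_s: 20.28
eef_pos: [412.5, 127.5, 120.7]
orientation: [0.676, 0.737, 0.001, 0.001]
force: [0.9, 0.3, 5.8]
gripper_width: 0.296
finger_force: 59.7
```

move_arm(moves=[0,0,0.02,0,0,0,15,0,0,0.03,0,0,0,15,0,0,0.03,0,0,0,15,0,0,0,0,0,0,15,0,0,0,0,0,0,15])

```text
time_s: 20.7
eef_pos: [412.0, 127.5, 184.0]
orientation: [0.676, 0.737, 0.001, 0.001]
force: [-0.3, -0.1, -1.6]
gripper_width: 0.292
finger_force: 59.4
```

Run:
```python
from h import *
im=snap('wrist','w13.png'); s=monitor.get_obs(); print(s['eef_pos'],s['force'])
ell(im,(0,150,30),(8,255,255),s['eef_pos'][2]+20,(220,180,420,340))
```

```text
[411.09828794 127.31509706 182.55297764] [-0.63946533 -0.06990329 -1.61479781]
[318.8 269.5] [60.8 73.1] [410.  131.1 202.6]
```

move_arm(moves=[0.0398,-0.0107,0,0,0,0,15,0.0398,-0.0107,0,0,0,0,15,0.0398,-0.0107,0,0,0,0,15,0.0398,-0.0107,0,0,0,0,15,0,0,0,0,0,0,15,0,0,-0.02,0,0,0,15,0,0,-0.02,0,0,0,15,0,0,-0.017,0,0,0,15,0,0,0,0,0,0,15,0,0,0,0,0,0,15])

```text
time_s: 21.58
eef_pos: [536.2, 93.0, 134.6]
orientation: [0.676, 0.737, -0.002, -0.002]
force: [0.3, 0.9, -1.6]
gripper_width: 0.288
finger_force: 59.8
```

move_arm(moves=[0,0,0,0,0,0,15])

```text
time_s: 21.67
eef_pos: [537.9, 93.1, 137.0]
orientation: [0.676, 0.737, -0.0, -0.0]
force: [0.9, -0.7, -1.8]
gripper_width: 0.295
finger_force: 59.8
```

move_arm(moves=[0.001,0,-0.008,0,0,0,15,0,0,0,0,0,0,15,0,0,0,0,0,0,15])

```text
time_s: 21.92
eef_pos: [539.4, 93.1, 131.2]
orientation: [0.676, 0.737, 0.0, 0.0]
force: [0.5, 0.0, -0.5]
gripper_width: 0.291
finger_force: 59.8
```

move_arm(moves=[0,0,-0.003,0,0,0,15,0,0,0,0,0,0,15,0,0,0,0,0,0,15])

```text
time_s: 22.17
eef_pos: [539.3, 93.0, 128.5]
orientation: [0.676, 0.737, 0.0, -0.0]
force: [-0.4, 0.0, -2.1]
gripper_width: 0.289
finger_force: 59.8
```

move_arm(moves=[0,0,-0.002,0,0,0,15,0,0,0,0,0,0,15,0,0,0,0,0,0,15])

```text
time_s: 22.42
eef_pos: [539.3, 93.0, 126.9]
orientation: [0.676, 0.737, -0.0, -0.0]
force: [-0.3, 0.3, -1.8]
gripper_width: 0.292
finger_force: 59.8
```

move_arm(moves=[0,0,-0.002,0,0,0,15,0,0,0,0,0,0,15,0,0,0,0,0,0,15])

```text
time_s: 22.67
eef_pos: [539.6, 92.9, 126.8]
orientation: [0.676, 0.737, 0.0, 0.001]
force: [-2.7, -0.4, 5.5]
gripper_width: 0.298
finger_force: 60.7
```

move_arm(moves=[0,0,0,0,0,0,40,0,0,0,0,0,0,50,0,0,0,0,0,0,55,0,0,0.01,0,0,0,55,0,0,0.03,0,0,0,60,0,0,0.04,0,0,0,60,0,0,0.03,0,0,0,60,0,0,0,0,0,0,60])

```text
time_s: 23.33
eef_pos: [542.3, 93.2, 220.3]
orientation: [0.676, 0.737, 0.004, 0.004]
force: [0.9, -0.1, 1.0]
gripper_width: 0.704
finger_force: 0.0
```

move_arm(moves=[-0.0291,0.0312,0,0,0,0,60,-0.0291,0.0312,0,0,0,0,60,-0.0291,0.0312,0,0,0,0,60,-0.0291,0.0312,0,0,0,0,60,-0.0291,0.0312,0,0,0,0,60,-0.0291,0.0312,0,0,0,0,60,-0.0291,0.0312,0,0,0,0,60,0,0,0,0,0,0,60,0,0,0,0,0,0,60])

```text
time_s: 24.08
eef_pos: [375.2, 268.8, 213.4]
orientation: [0.675, 0.738, 0.0, 0.0]
force: [0.2, -0.8, 0.7]
gripper_width: 0.701
finger_force: 0.0
```

Run:
```python
from h import *
im=snap('wrist','w14.png'); s=monitor.get_obs(); print(s['eef_pos'],s['orientation'],s['joints'])
ell(im,(100,120,90),(125,255,255),130,(220,150,420,300)); ell(im,(100,150,30),(125,255,255),130,(220,150,420,300))
```

```text
[376.06709473 268.07268622 213.25235846] [6.75751076e-01 7.37129834e-01 9.04478638e-06 3.03162858e-04] [ 4.74305168e-01 -1.19935934e-01 -9.99976829e-02  1.59050714e+00
 -5.62343396e-04  1.95827148e+00]
[322.8 202.9] [36.6 41.4] [378.  272.8 130. ]
[322.8 203.2] [35.6 41. ] [378.  272.5 130. ]
```

move_arm(moves=[0.0024,0.003,-0.04,0,0,0,60,0,0,-0.04,0,0,0,60,0,0,-0.03,0,0,0,60,0,0,-0.0195,0,0,0,60,0,0,0,0,0,0,60,0,0,0,0,0,0,60])

```text
time_s: 24.63
eef_pos: [378.2, 268.8, 108.7]
orientation: [0.677, 0.736, -0.001, -0.0]
force: [-0.9, 0.7, 1.1]
gripper_width: 0.703
finger_force: 0.0
```

Run:
```python
from h import *
im=snap('wrist','w15.png'); s=monitor.get_obs(); print(s['eef_pos'],s['force'])
ell(im,(100,120,60),(125,255,255),130,(260,225,380,340))
```

```text
[379.18671439 269.5136772  110.23982339] [ 0.94058456 -0.16000983  0.50904   ]
[319.1 264.8] [67.5 75.8] [378.1 275.4 130. ]
```

move_arm(moves=[-0.001,0.003,0,0,0,0,45,0,0,0,0,0,0,15,0,0,0,0,0,0,15,0,0,0,0,0,0,15,0,0,0,0,0,0,15,0,0,0,0,0,0,15,0,0,0,0,0,0,15])

```text
time_s: 25.27
eef_pos: [378.7, 273.1, 111.8]
orientation: [0.676, 0.737, 0.002, 0.001]
force: [-0.3, 0.1, 5.7]
gripper_width: 0.313
finger_force: 59.4
```

move_arm(moves=[0,0,0.02,0,0,0,15,0,0,0.03,0,0,0,15,0,0,0.04,0,0,0,15,0,0,0.045,0,0,0,15,0,0,0.045,0,0,0,15,0,0,0.03,0,0,0,15,0,0,0,0,0,0,15,0,0,0,0,0,0,15])

```text
time_s: 25.93
eef_pos: [378.2, 273.1, 279.0]
orientation: [0.676, 0.737, 0.002, 0.001]
force: [-0.2, 0.3, -2.8]
gripper_width: 0.315
finger_force: 59.9
```

Run:
```python
from h import *
im=snap('wrist','w16.png'); s=monitor.get_obs(); print(s['eef_pos'],s['force'])
ell(im,(100,120,60),(125,255,255),s['eef_pos'][2]+20,(280,225,360,340))
```

```text
[377.44136708 272.60946166 277.03224993] [ 0.34501412 -0.18371432 -4.21273928]
[319.  269.9] [64.7 74.6] [376.5 276.2 297. ]
```

move_arm(moves=[0.0219,-0.0425,0,0,0,0,15,0.0219,-0.0425,0,0,0,0,15,0.0219,-0.0425,0,0,0,0,15,0.0219,-0.0425,0,0,0,0,15,0.0219,-0.0425,0,0,0,0,15,0.0219,-0.0425,0,0,0,0,15,0.0219,-0.0425,0,0,0,0,15,0.0219,-0.0425,0,0,0,0,15,0.0219,-0.0425,0,0,0,0,15,0.0219,-0.0425,0,0,0,0,15,0,0,0,0,0,0,15,0,0,0,0,0,0,15])

```text
time_s: 26.98
eef_pos: [551.8, -69.2, 273.2]
orientation: [0.678, 0.735, -0.002, -0.003]
force: [-1.1, 0.5, -2.8]
gripper_width: 0.311
finger_force: 60.0
```

move_arm(moves=[0,0,0,0,0,0,15])

```text
time_s: 27.07
eef_pos: [551.5, -67.2, 274.8]
orientation: [0.677, 0.736, -0.001, -0.003]
force: [0.4, -0.3, -1.5]
gripper_width: 0.311
finger_force: 60.1
```

move_arm(moves=[0.001,0,-0.03,0,0,0,15,0,0,-0.04,0,0,0,15,0,0,-0.04,0,0,0,15,0,0,-0.04,0,0,0,15,0,0,-0.025,0,0,0,15,0,0,-0.01,0,0,0,15,0,0,0,0,0,0,15,0,0,0,0,0,0,15,0,0,0,0,0,0,15])

```text
time_s: 27.82
eef_pos: [554.7, -67.2, 132.0]
orientation: [0.676, 0.737, 0.001, 0.002]
force: [-0.1, 0.7, -1.9]
gripper_width: 0.316
finger_force: 60.0
```

move_arm(moves=[0,0,-0.006,0,0,0,15,0,0,0,0,0,0,15,0,0,0,0,0,0,15])

```text
time_s: 28.07
eef_pos: [554.0, -67.6, 125.8]
orientation: [0.676, 0.736, 0.0, 0.001]
force: [-0.9, 0.6, -3.4]
gripper_width: 0.313
finger_force: 60.0
```

move_arm(moves=[-0.0015,0.001,-0.006,0,0,0,15,0,0,0,0,0,0,15,0,0,0,0,0,0,15])

```text
time_s: 28.32
eef_pos: [551.8, -66.6, 119.6]
orientation: [0.676, 0.736, -0.0, -0.0]
force: [0.6, -0.5, -2.3]
gripper_width: 0.314
finger_force: 60.0
```

move_arm(moves=[0,0,-0.003,0,0,0,15,0,0,0,0,0,0,15,0,0,0,0,0,0,15])

```text
time_s: 28.57
eef_pos: [552.5, -66.8, 118.0]
orientation: [0.676, 0.736, 0.0, 0.0]
force: [0.6, 0.2, -1.2]
gripper_width: 0.311
finger_force: 60.2
```

move_arm(moves=[0,0,-0.002,0,0,0,15,0,0,0,0,0,0,15,0,0,0,0,0,0,15])

```text
time_s: 28.82
eef_pos: [552.7, -67.1, 117.9]
orientation: [0.676, 0.736, 0.0, 0.001]
force: [-1.1, 0.8, 5.7]
gripper_width: 0.314
finger_force: 61.0
```

Contact; release, rise, and back off toward the robot for a clear top view.

move_arm(moves=[0,0,0,0,0,0,40,0,0,0,0,0,0,50,0,0,0,0,0,0,55,0,0,0.01,0,0,0,55,0,0,0.03,0,0,0,60,0,0,0.045,0,0,0,60,0,0,0.045,0,0,0,60,0,0,0.045,0,0,0,60,0,0,0,0,0,0,60])

```text
time_s: 29.57
eef_pos: [555.5, -67.4, 265.7]
orientation: [0.676, 0.737, 0.004, 0.007]
force: [-0.5, -0.2, 0.6]
gripper_width: 0.7
finger_force: 0.0
```

move_arm(moves=[-0.04,0,0,0,0,0,60,-0.04,0,0,0,0,0,60,-0.04,0,0,0,0,0,60,-0.04,0,0,0,0,0,60,-0.04,0,0,0,0,0,60,-0.04,0,0,0,0,0,60,0,-0.04,0,0,0,0,60,0,-0.04,0,0,0,0,60,0,-0.04,0,0,0,0,60,0,-0.04,0,0,0,0,60,0,-0.04,0,0,0,0,60,0,0,0,0,0,0,60])

```text
time_s: 30.57
eef_pos: [360.0, -231.4, 255.6]
orientation: [0.678, 0.735, -0.001, 0.001]
force: [-0.2, 0.6, 0.2]
gripper_width: 0.703
finger_force: 0.0
```

Run:
```python
from h import *
im=snap('top'); s=monitor.get_obs(); print(s['eef_pos'],s['force'],s['time_s'])
T=np.array([545.5,14]); a=.085; M=np.array([[np.cos(a),np.sin(a)],[-np.sin(a),np.cos(a)]])
def q(n,z,p): print(n,np.round(M@(ray('top',p,z)[:2]-T),1))
for z,lo,hi,n in [(136,(105,150,80),(125,255,255),'blue'),(146,(0,150,120),(8,255,255),'red')]:
  for b in blobs('top',im,lo,hi,z-3,8):
    if 480<b[2][0]<680 and -130<b[2][1]<140: print(n,b[0],b[1],np.round(M@(np.array(b[2])-T),1))
for t,z in [('bottle_amber_c',68),('bottle_buffer_c',71),('bottle_white_c',76),('septa_tin_c',19),('ptfe_tape_c',39),('tee_2_c',9),('usb_stick_c',4)]:
  for d in spotter.landmark_of('top',t)[:3]: q(t+' %.2f'%d['confidence'],z,d['uv'])
cv2.imwrite('pics/f.png',np.hstack([cv2.resize(im[140:230,260:360],(400,360),interpolation=2)[:,:,::-1],cv2.resize(snap('scene')[150:280,230:375],(400,360),interpolation=2)[:,:,::-1]]))
```

```text
[ 359.89955602 -228.75513575  255.74460736] [0.35200773 0.22880423 0.31878967] 30.6167
blue [272, 155, 77, 49, 491] [306.3, 189.8] [-21.5   7.8]
blue [311, 154, 20, 33, 134] [320.2, 171.8] [ 30. -39.]
blue [332, 177, 9, 9, 60] [336.2, 181.0] [ -2.3 -84.8]
red [305, 162, 5, 6, 19] [306.6, 165.1] [52.2  0.3]
red [280, 181, 8, 8, 54] [283.3, 184.5] [-0.9 75. ]
bottle_amber_c 0.62 [-0.7  2.7]
bottle_amber_c 0.46 [ -28.5 -349.4]
bottle_buffer_c 0.87 [ -3.2 -85.9]
bottle_white_c 0.63 [ 68.7 306.6]
bottle_white_c 0.51 [ 6.2 67.3]
septa_tin_c 0.58 [76.7 -6.5]
ptfe_tape_c 0.70 [70.5  2.9]
tee_2_c 0.46 [-40.4 336.7]
usb_stick_c 0.51 [ -16.3 -362.3]
```

View pics/f.png

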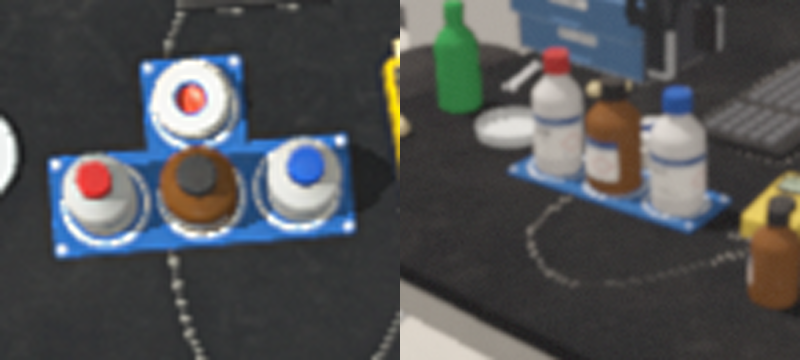

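```bash
python3 -c "
from h import *
print(r.finish_job())"
```

```text
the job is handed in; nothing more can be done
None
```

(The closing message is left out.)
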